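# Sort the biscuit ware by clay body

## Task

The kiln shelf from the last biscuit firing carries four pots in three clays: a terracotta beaker, a white bud vase, a white jug and a black square planter. Stand each pot upright in the wooden tray that already holds a dish of the same clay, touching neither that dish nor another pot. Biscuit ware chips easily: set every pot down without dropping it or knocking any over, and leave the dishes where they stand.

Things in the scene. Friction and masses are not known exactly. Their poses are not given: they have to be found in the camera images.
- beaker_center (a point): orange-red terracotta beaker, round, open, tapered: 45 mm across the foot, 49 at half height, 52 at the rim, 72 tall, 0.13 kg. The point: on its axis at half height, 36 mm above its foot; z up. Starts upright on the sand-brown kiln shelf (slab, top 16 mm above the table) among three sand-coloured kiln props (tubes 28 x 58 mm tall).
- vase_center (a point): white bud vase, round: straight belly 51 mm across (24 to 50 mm above the foot), neck 21, rim 29 with dark mouth, 88 tall, 0.17 kg. The point: on its axis at half height, 44 mm above its foot; z up. Starts upright on the sand-brown kiln shelf (slab, top 16 mm above the table) among three sand-coloured kiln props (tubes 28 x 58 mm tall).
- jug_center (a point): white jug, round, open, no handle: 52 mm across, 76 tall, 0.15 kg; its pouring lip juts 12 mm out along +x, 54 to 77 mm above the foot, so grip across its y. The point: on its axis at half height, 38 mm above its foot; z up. Starts upright on the sand-brown kiln shelf (slab, top 16 mm above the table) among three sand-coloured kiln props (tubes 28 x 58 mm tall).
- planter_center (a point): black square open planter, 50 x 50 mm (sides along its x and y), straight walls, 64 tall, 0.2 kg. The point: at its middle, 32 mm above its foot; z up. Starts upright on the sand-brown kiln shelf (slab, top 16 mm above the table) among three sand-coloured kiln props (tubes 28 x 58 mm tall).
- tray_terracotta: fixed low plywood tray, 232 (x) x 122 (y) mm, 18 high; walls and floor 6 thick: clear inside 220 x 110 mm, inner floor 6 mm above the table. Origin: centre of its underside; x points away from the robot (within 0.05 rad), z up. The three trays look alike: this one's far (+x) end holds the terracotta dish, centred about 74 mm along +x; the rest is empty at the start
- tray_white: fixed low plywood tray, 232 (x) x 122 (y) mm, 18 high; walls and floor 6 thick: clear inside 220 x 110 mm, inner floor 6 mm above the table. Origin: centre of its underside; x points away from the robot (within 0.05 rad), z up. The three trays look alike: this one's far (+x) end holds the white dish, centred about 74 mm along +x; the rest is empty at the start
- tray_black: fixed low plywood tray, 232 (x) x 122 (y) mm, 18 high; walls and floor 6 thick: clear inside 220 x 110 mm, inner floor 6 mm above the table. Origin: centre of its underside; x points away from the robot (within 0.05 rad), z up. The three trays look alike: this one's far (+x) end holds the black dish, centred about 74 mm along +x; the rest is empty at the start
- dish_terracotta: small round open dish of terracotta clay, 54 mm across the rim, 24 mm high, 0.09 kg, standing loose in its tray. Origin: centre of its underside; z up. It stays where it is
- dish_white: small round open dish of white clay, 54 mm across the rim, 24 mm high, 0.09 kg, standing loose in its tray. Origin: centre of its underside; z up. It stays where it is
- dish_black: small round open dish of black clay, 54 mm across the rim, 24 mm high, 0.09 kg, standing loose in its tray. Origin: centre of its underside; z up. It stays where it is
Not all that is in view belongs to the job. What is shaped like the part that bears beaker_center but yellow is not meant.

How it is judged (in metres and radians):
At the end, for the whole second after the job is handed in: Each pot stands in the tray with the dish of its clay: on the tray's floor (within 6 mm), inside its walls, upright within 0.1 rad, released, at rest, touching neither the dish nor another pot; each dish is upright within 0.1 rad and within 15 mm of where it was (x of beaker_center in the frame of tray_terracotta between -0.1 and 0.1 m and y of beaker_center in the frame of tray_terracotta between -0.045 and 0.045 m and z of beaker_center in the frame of tray_terracotta between 0.036 and 0.048 m and angle between each of beaker_center, vase_center, jug_center, planter_center, dish_terracotta, dish_white, dish_black's own z axis and vertical below 0.1 rad and linear speed of each of beaker, vase, jug, planter below 0.02 m/s and contact force between the fingers and beaker below 0.05 N and contact force between beaker and dish_terracotta below 0.05 N and x of vase_center in the frame of tray_white between -0.1 and 0.1 m and y of vase_center in the frame of tray_white between -0.045 and 0.045 m and z of vase_center in the frame of tray_white between 0.044 and 0.056 m and contact force between the fingers and vase below 0.05 N and contact force between each of vase, jug and dish_white below 0.05 N and x of jug_center in the frame of tray_white between -0.1 and 0.1 m and y of jug_center in the frame of tray_white between -0.045 and 0.045 m and z of jug_center in the frame of tray_white between 0.038 and 0.05 m and contact force between each of the fingers, vase and jug below 0.05 N and x of planter_center in the frame of tray_black between -0.1 and 0.1 m and y of planter_center in the frame of tray_black between -0.045 and 0.045 m and z of planter_center in the frame of tray_black between 0.032 and 0.044 m and contact force between the fingers and planter below 0.05 N and contact force between planter and dish_black below 0.05 N and distance of each of dish_terracotta, dish_white, dish_black from where it was at the start of the episode below 0.015 m).
It fails at once if a pot is dropped (falls free faster than 0.6 m/s, a fall of about 18 mm) ((contact force between the fingers and beaker below 0.02 N and linear speed of beaker above 0.6 m/s) or (contact force between the fingers and vase below 0.02 N and linear speed of vase above 0.6 m/s) or (contact force between the fingers and jug below 0.02 N and linear speed of jug above 0.6 m/s) or (contact force between the fingers and planter below 0.02 N and linear speed of planter above 0.6 m/s)).
It fails at once if a pot is knocked over (angle between any of beaker_center, vase_center, jug_center, planter_center's own z axis and vertical above 1 rad).
It fails at once if a dish in a tray is shoved more than 15 mm from its place (distance of any of dish_terracotta, dish_white, dish_black from where it was at the start of the episode above 0.015 m).
It also fails if it takes over 133 s, if anything falls off the work surface, if the arm or the gripper's body presses on something with over 40 N, if the wrist force passes 120 N, or if a joint passes its speed limit or range.

## Robot

A 6-joint arm with a two-finger parallel gripper is mounted at the origin on the work surface. World frame = base frame: x ahead of the robot, y to its left, z up, the work surface at z = 0. Lengths are in mm, angles in rad, forces in N, time in s.
With the tool pointing down it reaches from about 275 to 1000 mm from the base axis. Payload 8.4 kg.
Tool frame: the origin (TCP) lies midway between the tips of the shut fingers; the grasp point (between the pads) lies 19 mm behind it; z points along the fingers, y is the direction in which the jaws open and shut (so a half turn about z gives the same grasp; the last joint's range is limited). The gripper opens to 85 mm and grips with 20 to 120 N. Pads are 22 mm wide; open, the fingers measure 114 mm over their backs; the gripper's body (76 mm by 85 mm) begins 54 mm behind the grasp point. The pads swing forward as they close: fully open they stand 13 mm farther back than shut.
Start: joints at [-1.163, 0.353, 1.633, -0, 1.155, -0.002], TCP at [249.015, -573.253, 231.281] pointing down, gripper open.
Joint ranges: [-2.63, 2.63], [-0.92, 2.1], [0.06, 2.66], [-1.3, 4.44], [0, 2.69], [-3.02, 3.02]. Speed limits (rad/s): [2.22, 2.22, 2.79, 3.14, 3.14, 3.14].

## Interface

Orientations are given as [roll, pitch, yaw] about the fixed x, y, z axes, in that order (R = Rz(yaw) Ry(pitch) Rx(roll)).
In Python, from rig import r gives the robot as it stands. The module is installed in compiled form; this text tells all that it offers.
- The arm moves only by the tool drive_tool, never from a script. Its argument "moves" is a list of rows, each a list of 3 entries, a list of its own where there are three numbers: the closure, from 0 (fully open) to 1 (shut), then the shift along the tool's x, y, z in cm, then the turn about the tool's z in degrees. In form: [[claw, [dx, dy, dz], roll], ...]. A call has 1 to 12 rows; each row is the pose to reach, as a shift and turn from the pose measured when the call began, along the tool's axes at that moment; what a row does not reach only later rows make up. A row lasts 1/8 s, in which the tool goes at most 62.5 mm and 10.7 degrees, less where a joint would pass 70% of its speed; a pose out of reach is approached as far as the arm can. A call with a gripper value outside its range is refused whole. The fingers move at their own pace and stop on an object; "grip_force" is the grip in N (left out, the last holds). Time passes only in rows, so rows that repeat a pose let the fingers close. It gives the time, the measured TCP pose, the force and the opening at its end, in the units of the state.
- r.sense(): the state, without advancing time (a new reading comes with each control period).
- r.grab_frame(name): name is "scene" or "top" or "wrist"; returns a dict with "color" (384x512x3 uint8, red, green, blue), "fx", "fy", "cx", "cy" (pixels), "D" ([k1, k2, p1, p2, k3] as OpenCV has them; the pictures are not rectified), "pose" (4x4, takes a point from camera to world coordinates); the wrist camera has in their place "hand_eye" (4x4, takes a point from camera to tool coordinates, whose origin is the TCP and whose axes are the flange's). Camera axes: x right, y up, looking along -z (the intrinsics and any distortion apply to the point x, -y, -z); pixel columns grow to the right and rows downward; lengths in mm; the calibration is good to about 2 mm. A picture is of the moment at which its call begins: read the wrist's pose just before it. There is no depth.
- r.sign_off(): hands the job in, once; it reports no verdict.
Trained networks look in the newest picture that a camera, given by its name, has taken for a name from the list of things; names that differ only in an ending like _2 or _b are one class to them, and where a whole thing is asked for, a point or a joint stands for the part that bears it (a point fixed in the world has none). Each returns a list of dicts, best first, with "score" (0 to 1); they miss things now and then, are a little off and sometimes report something else, mostly with a low value. They report only what shows in the picture. A call takes as long as a camera call. They do not tell look-alikes from the thing itself.
- r.outline_of(thing, camera): "mask" (384x512 bool, what is visible of it) and "at" ([column, row] in pixels, amid what is visible of it).
- r.spot_point(thing, camera): "at" ([column, row] in pixels: a listed point, or the origin of a listed thing).
The state is a dict: "clock": time; "qpos": joint angles; "qvel": joint speeds; "joint_efforts": joint torques, N m; "eef_pos": TCP position; "tcp_rot": TCP orientation; "contact_force": force on the tool from outside, world axes, zero at the start; "wrist_torque": the same for the moment, N m; "opening": opening from 0.0 (shut) to 1.0 (fully open).
Only numpy, scipy, OpenCV 4.12 (cv2) and the standard library are available. Lean on these libraries where they do the work, as an engineer would, in place of code of your own. Each camera call takes 0.05 s, during which the arm holds its last target.

## Working session

There is one attempt and no reset: what is moved stays moved. The work goes in short steps, Python scripts to look and compute and a tool call to move; the robot and the scene stay as the last step left them, time stands still between calls to the robot, and variables do not carry over. Pictures are saved under pics/ and viewed, and the job is handed in when it is done.

Besides the shell and the picture viewer there is one more tool, called after ">>>" as name(argument=value, ...), one argument or row to a line, values as JSON. drive_tool: Moves the arm, as the interface text tells. Its arguments: {"type":"object","properties":{"moves":{"type":"array"},"grip_force":{"type":"number"}},"required":["moves"]}

```bash
mkdir -p pics
cat > h.py <<'E'
import numpy as np, cv2
from rig import r
def save(f,n,crop=None,s=1):
    im=f["color"][:,:,::-1]
    if crop: x0,y0,x1,y1=crop; im=im[y0:y1,x0:x1]
    if s!=1: im=cv2.resize(im,None,fx=s,fy=s,interpolation=cv2.INTER_CUBIC)
    cv2.imwrite("pics/"+n+".png",im)
def K(f): return np.array([[f["fx"],0,f["cx"]],[0,f["fy"],f["cy"]],[0,0,1.]])
def ray(f,px,pose=None):
    P=np.array(f["pose"]) if pose is None else pose
    u=cv2.undistortPoints(np.array([[px]],float),K(f),np.array(f["D"],float))[0,0]
    d=np.array([u[0],-u[1],-1.]); return P[:3,3],P[:3,:3]@d
def onz(f,px,z,pose=None):
    o,d=ray(f,px,pose); return o+d*(z-o[2])/d[2]
def proj(f,X,pose=None):
    P=np.array(f["pose"]) if pose is None else pose
    c=(np.asarray(X,float)-P[:3,3])@P[:3,:3]
    c=c*[1,-1,-1]
    return cv2.projectPoints(c.reshape(-1,1,3),np.zeros(3),np.zeros(3),K(f),np.array(f["D"],float))[0][:,0]
def tri(rays):
    A=np.zeros((3,3));b=np.zeros(3)
    for o,d in rays:
        d=d/np.linalg.norm(d);M=np.eye(3)-np.outer(d,d);A+=M;b+=M@o
    x=np.linalg.solve(A,b)
    return x,[np.linalg.norm(np.cross(x-o,d/np.linalg.norm(d))) for o,d in rays]
E
python3 - <<'E'
from h import *
print(r.sense())
T=["beaker_center","vase_center","jug_center","planter_center","tray_terracotta","tray_white","tray_black","dish_terracotta","dish_white","dish_black"]
F={}
for c in ("scene","top"):
    f=F[c]=r.grab_frame(c); save(f,c+"0",s=1.5); print(c,np.round(f["pose"],2).tolist(),f["fx"],f["D"])
for t in T:
    for c in F:
        print(t,c,[(np.round(d["at"],1).tolist(),round(d["score"],2)) for d in r.spot_point(t,c)][:4],
          [(np.round(d["at"],1).tolist(),round(d["score"],2)) for d in r.outline_of(t,c)][:4])
print(r.sense()["clock"])
E
```

```text
{'clock': 0.0, 'qpos': array([-1.16339652e+00,  3.53629999e-01,  1.63413736e+00, -1.17432491e-05,
        1.15524128e+00, -2.39782692e-03]), 'qvel': array([ 1.98894273e-03, -8.53400027e-04,  9.10006630e-04,  8.01714353e-04,
       -9.46584387e-05,  2.45766200e-03]), 'joint_efforts': array([-1.93879554e-03, -6.05267429e+01, -3.42061186e+01, -4.14688111e-05,
        9.57976881e-03, -2.34238911e-05]), 'eef_pos': array([ 248.8181053 , -572.80092448,  230.5716572 ]), 'tcp_rot': array([-3.14017665e+00,  7.34178324e-06,  4.09802384e-01]), 'contact_force': array([-0.04821244, -0.08835488, -0.26751571]), 'wrist_torque': array([ 0.00661244,  0.02482167, -0.01436401]), 'opening': 0.9999677494546191}
scene [[0.06, -0.83, 0.55, 1199.06], [1.0, 0.05, -0.02, 38.91], [-0.01, 0.55, 0.83, 1034.97], [0.0, 0.0, 0.0, 1.0]] 443.71817772640554 [-0.13942692  0.          0.          0.          0.        ]
top [[0.02, 1.0, -0.08, 524.32], [-1.0, 0.02, -0.0, 44.44], [-0.0, 0.08, 1.0, 921.43], [0.0, 0.0, 0.0, 1.0]] 363.7262907324357 [-0.08237108  0.          0.          0.          0.        ]
beaker_center sc
[... 981 characters left out ...]
4, 226.6], 0.57)] []
tray_white top [([115.4, 198.3], 0.82), ([116.6, 171.9], 0.39)] [([117.7, 207.0], 0.98)]
tray_black scene [([123.2, 199.0], 0.77)] [([119.3, 196.8], 0.86)]
tray_black top [([393.6, 233.2], 0.9), ([301.8, 223.2], 0.63)] [([393.4, 237.4], 0.78)]
dish_terracotta scene [([329.7, 227.2], 0.72)] [([329.2, 222.1], 0.54), ([374.2, 197.4], 0.23)]
dish_terracotta top [([173.5, 177.2], 0.53)] [([168.5, 175.5], 0.78)]
dish_white scene [([377.5, 225.6], 0.78)] [([380.0, 218.7], 0.68), ([329.3, 221.0], 0.15)]
dish_white top [([116.9, 172.2], 0.54)] [([116.4, 169.9], 0.69)]
dish_black scene [([122.4, 218.2], 0.65)] []
dish_black top [([386.7, 201.7], 0.93)] [([387.6, 200.4], 0.67)]
2.1
```

View pics/top0.png

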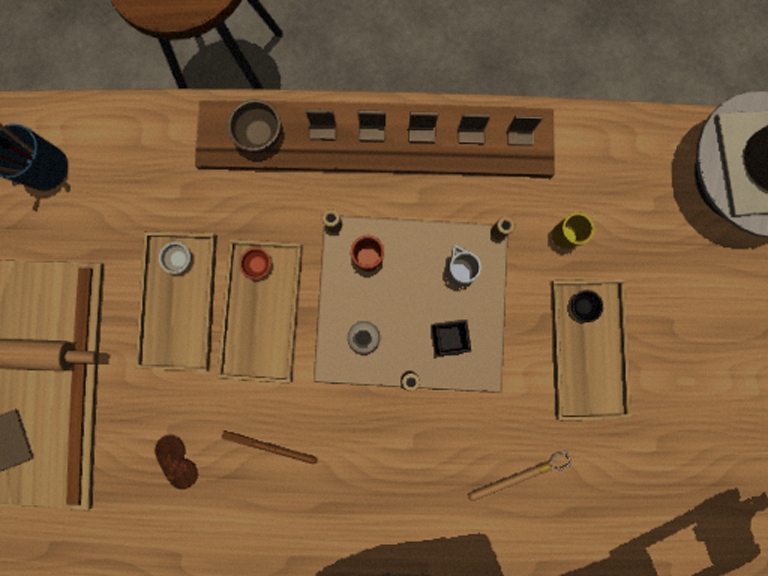

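View pics/scene0.png

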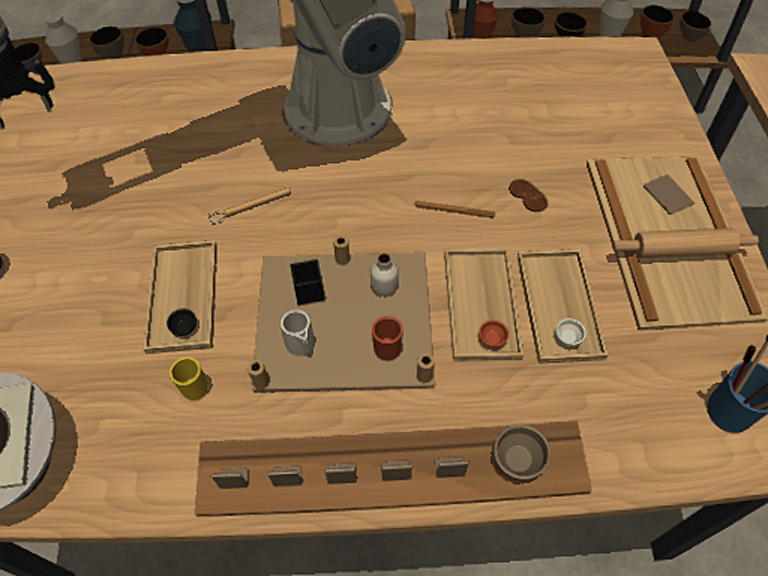

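Run:
```python
from h import *
F={c:r.grab_frame(c) for c in("scene","top")}
obs={"beaker":([126.6,254.3],None)}
P=dict(beaker=([257.7,227.2],[246.4,170.5],52),vase=([258.9,181.4],[242.2,225.2],60),jug=([194.7,223.8],[306.3,180.3],54),planter=([206.1,188.7],[302.3,220.8],48),
dT=([329.7,227.2],[173.5,177.2],6),dW=([377.5,225.6],[116.9,172.2],6),dB=([122.4,218.2],[386.7,201.7],6))
for k,(a,b,z) in P.items():
    x,e=tri([ray(F["scene"],a),ray(F["top"],b)])
    print(k,x.round(1),np.round(e,1),"plane",onz(F["scene"],a,z).round(1),onz(F["top"],b,z).round(1))
for n,c,b in (("top",(225,145,345,255),None),("scene",(160,155,300,265),None)):
    save(F[n],n+"_crop",c,5.5)
np.save("top.npy",F["top"]["color"]);np.save("scene.npy",F["scene"]["color"])
import pickle;pickle.dump(F,open("F.pkl","wb"))
```

```text
beaker [647.4  73.1  45.3] [1.8 1.8] plane [651.2  74.7  52. ] [646.5  71.1  52. ]
vase [515.1  81.9  59.2] [4.7 4.7] plane [515.6  86.5  60. ] [515.   77.2  60. ]
jug [627.3 -80.6  43.7] [5.6 5.6] plane [632.7 -85.   54. ] [626.1 -73.5  54. ]
planter [529.  -60.   58.9] [4.6 4.6] plane [522.1 -56.4  48. ] [528.9 -66.   48. ]
dT [632.6 264.9  -4.5] [4.7 4.7] plane [637.7 267.3   6. ] [631.4 257.7   6. ]
dW [640.9 400.9   6.8] [4. 4.] plane [641.5 396.9   6. ] [640.9 405.5   6. ]
dB [ 581.6 -285.3   14.4] [1.7 1.7] plane [ 576.1 -289.8    6. ] [ 582.2 -286.5    6. ]
```

View pics/top_crop.png

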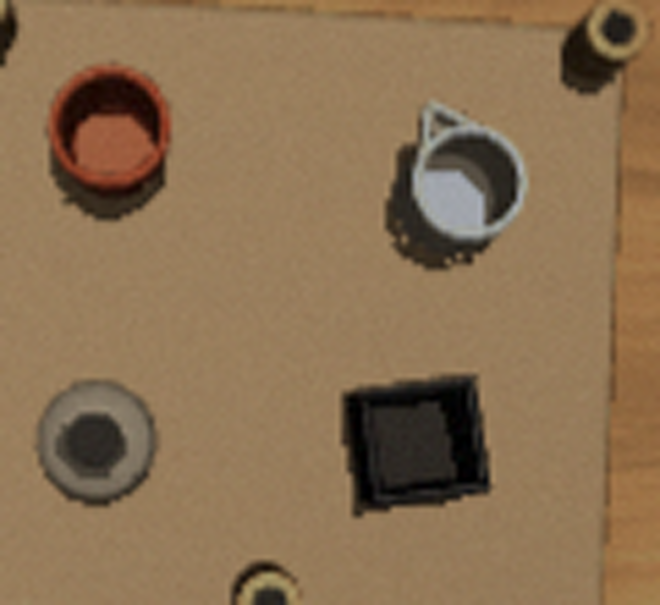

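Run:
```python
from h import *
import pickle;F=pickle.load(open("F.pkl","rb"))
t=F["top"]
q=lambda x,y:(225+x/5.5-.45,145+y/5.5-.45)
B=onz(t,q(110,127),88);J=onz(t,q(469,183),92);L=onz(t,q(430,103),92);V=onz(t,q(97,441),66)
Cn=[onz(t,q(*p),80) for p in((343,392),(475,375),(491,492),(357,515))]
C=np.mean(Cn,0);e=Cn[1]-Cn[0];e2=Cn[0]-Cn[3];
print("B",B.round(1),"J",J.round(1),"lip",np.hypot(*(L-J)[:2]).round(1),np.degrees(np.arctan2(*(L-J)[1::-1])),"V",V.round(1))
print("C",C.round(1),[np.linalg.norm(x).round(1) for x in(e,e2)],np.degrees(np.arctan2(e[1],e[0]))+90,np.degrees(np.arctan2(e2[1],e2[0])))
def circ(c,z,rr): a=np.linspace(0,2*np.pi,60);return np.c_[c[0]+rr*np.cos(a),c[1]+rr*np.sin(a),0*a+z]
# trays: pick corners of outer top (z=18) from segmentation of net mask? draw outlines by guess
for n,crop in(("top",(225,145,345,255)),("scene",(160,155,300,265))):
    f=F[n];s=5.5
    x0,y0,x1,y1=crop;im=cv2.resize(f["color"][y0:y1,x0:x1,::-1],None,fx=s,fy=s,interpolation=cv2.INTER_CUBIC)
    def dr(X,col):
        p=(proj(f,X)-[x0,y0]+.5)*s
        cv2.polylines(im,[p.astype(np.int32)],True,col,1)
    for c,z,rr in((B,88,26),(B,16,22.5),(J,92,26),(J,16,26),(V,66,25.5),(V,104,14.5),(V,16,20)): dr(circ(c,z,rr),(0,255,0))
    a=np.radians(8.5)
    R=np.array([[np.cos(a),-np.sin(a)],[np.sin(a),np.cos(a)]])
    for z in(16,80):
        dr(np.c_[C[:2]+np.array([[25,25],[25,-25],[-25,-25],[-25,25]])@R.T,np.full(4,z)],(0,255,0))
    cv2.imwrite(f"pics/ov_{n}.png",im)
# trays crops
save(t,"trays_l",(85,145,205,260),5.2);save(t,"trays_r",(355,175,430,290),5.2)
```

```text
B [648.   74.4  88. ] J [627.6 -76.4  92. ] lip 37.4 26.689234853106612 V [516.2  77.1  66. ]
C [518.5 -57.5  80. ] [np.float64(56.1), np.float64(51.7)] 8.660241941328977 7.604016447428334
```

View pics/ov_top.png

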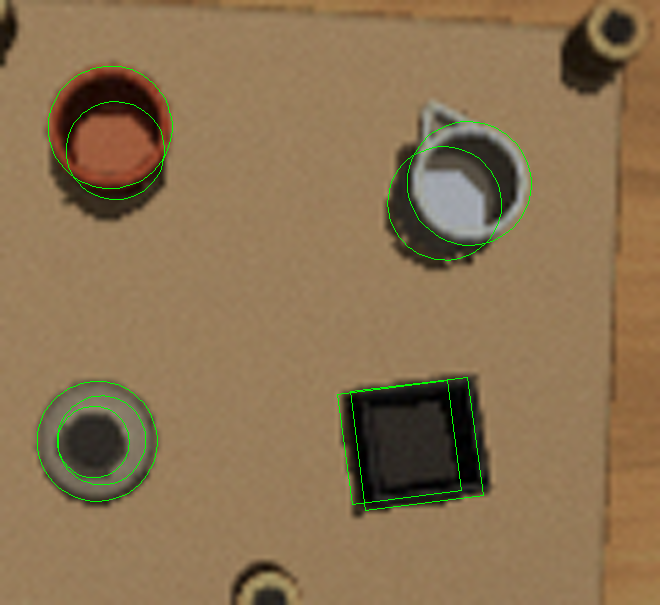

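View pics/ov_scene.png

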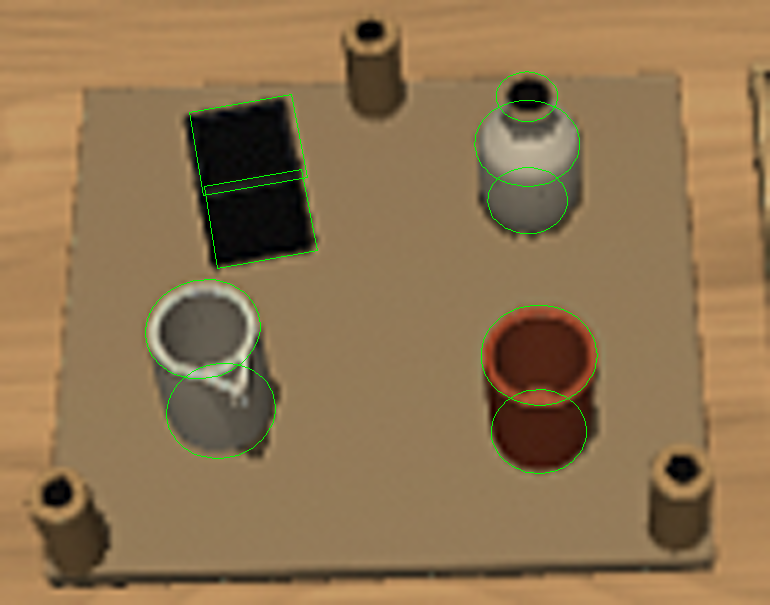

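View pics/trays_l.png

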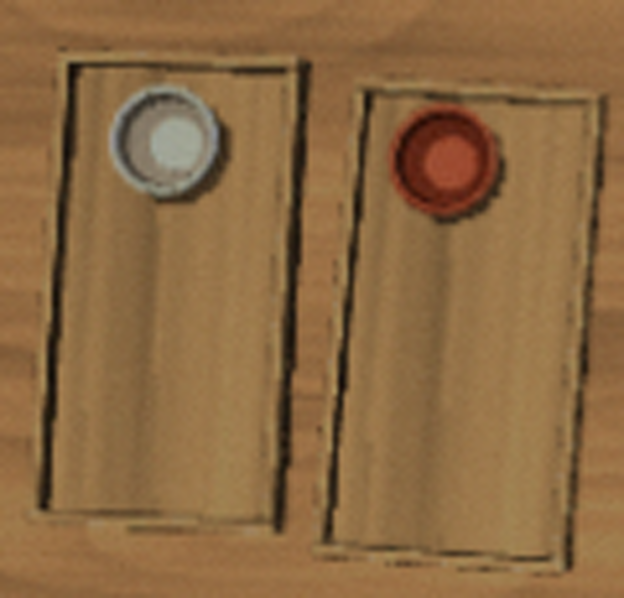

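View pics/trays_r.png

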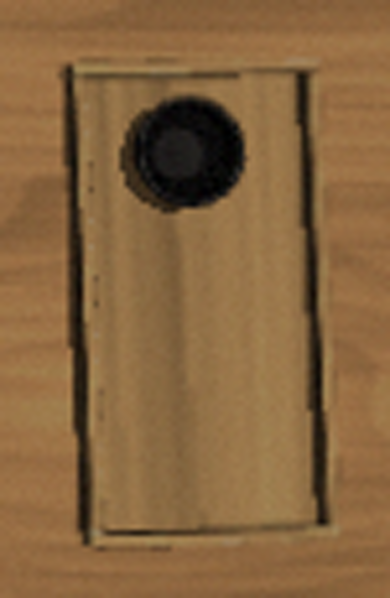

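Run:
```python
from h import *
import pickle;F=pickle.load(open("F.pkl","rb"))
t=F["top"]
D=dict(W=((85,145),[(62,55),(307,62),(283,528),(38,515)],(165,141)),T=((85,145),[(360,85),(605,97),(570,570),(318,553)],(444,160)),K=((355,175),[(66,65),(317,65),(337,535),(88,545)],(190,152)))
for k,(o,c,d) in D.items():
    g=lambda p,z:onz(t,(o[0]+p[0]/5.2-.4,o[1]+p[1]/5.2-.4),z)
    P=np.array([g(p,18) for p in c]);C=P.mean(0);u=(P[0]+P[1]-P[2]-P[3])/2;v=(P[0]+P[3]-P[1]-P[2])/2
    dd=g(d,30);a=np.arctan2(u[1],u[0]);R=np.array([[np.cos(a),np.sin(a)],[-np.sin(a),np.cos(a)]])
    print(k,C.round(1),np.linalg.norm(u).round(1),np.linalg.norm(v).round(1),"yaw",a.round(3),"dish",dd.round(1),"in tray",(R@(dd-C)[:2]).round(1))
    for n,x,y in(("x-10",-10,0),("x-40",-40,0),("x-72",-72,0)): print(n,(C[:2]+R.T@[x,y]).round(1))
```

```text
W [569.  395.2  18. ] 225.1 122.2 yaw 0.003 dish [639.1 397.5  30. ] in tray [70.1  2.2]
x-10 [559.  395.2]
x-40 [529.  395.1]
x-72 [497. 395.]
T [555.3 251.5  18. ] 226.7 120.8 yaw -0.04 dish [632.9 261.1  30. ] in tray [77.2 12.6]
x-10 [545.3 251.9]
x-40 [515.3 253.2]
x-72 [483.4 254.4]
K [ 504.8 -300.2   18. ] 228.0 123.5 yaw 0.046 dish [ 575.7 -289.1   30. ] in tray [71.3  7.9]
x-10 [ 494.8 -300.7]
x-40 [ 464.8 -302. ]
x-72 [ 432.9 -303.5]
```

```bash
cat >> h.py <<'E'
from scipy.spatial.transform import Rotation as Ro
def go(x,y,z,yawdeg):
    s=r.sense();R=Ro.from_euler("xyz",s["tcp_rot"]).as_matrix()
    d=R.T@(np.array([x,y,z])-s["eef_pos"])/10
    yaw=np.degrees(np.arctan2(R[1,0],R[0,0]))
    print("t",round(s["clock"],2),"tcp",s["eef_pos"].round(1),"yaw",yaw.round(2),"q6",s["qpos"][5].round(2),"F",s["contact_force"].round(1),"op",round(s["opening"],3))
    print("shift cm",d.round(2),"turn",round((yaw-yawdeg+180)%360-180,1),"dist",np.linalg.norm(d).round(1))
E
python3 -c "
from h import *
go(518.5,-58.5,150,8)"
```

```text
t 2.2 tcp [ 249.  -573.3  231.3] yaw 23.48 q6 -0.0 F [-1.  -0.3 -0.6] op 1.001
shift cm [ 45.23 -36.48   8.13] turn 15.5 dist 58.7
```

>>> drive_tool(
  moves=[
    [0,[45.2,-36.5,8.1],15.5],
    [0,[45.2,-36.5,8.1],15.5],
    [0,[45.2,-36.5,8.1],15.5],
    [0,[45.2,-36.5,8.1],15.5],
    [0,[45.2,-36.5,8.1],15.5],
    [0,[45.2,-36.5,8.1],15.5],
    [0,[45.2,-36.5,8.1],15.5],
    [0,[45.2,-36.5,8.1],15.5],
    [0,[45.2,-36.5,8.1],15.5],
    [0,[45.2,-36.5,8.1],15.5],
    [0,[45.2,-36.5,8.1],15.5],
    [0,[45.2,-36.5,8.1],15.5],
  ],
  grip_force=30,
)

```text
clock: 3.7
eef_pos: [517.8, -58.9, 150.3]
tcp_rot: [3.141, 0.0, 0.139]
contact_force: [0.4, -0.9, -0.7]
opening: 0.998
```

Check alignment with the wrist camera once.

Run:
```python
from h import *
s=r.sense();f=r.grab_frame("wrist")
T=np.eye(4);T[:3,:3]=Ro.from_euler("xyz",s["tcp_rot"]).as_matrix();T[:3,3]=s["eef_pos"]
P=T@np.array(f["hand_eye"]);print(P.round(2).tolist())
im=f["color"][:,:,::-1].copy()
a=np.radians(8);R=np.array([[np.cos(a),-np.sin(a)],[np.sin(a),np.cos(a)]])
for z in(16,80):
    p=proj(f,np.c_[np.array([518.5,-58.5])+np.array([[25,25],[25,-25],[-25,-25],[-25,25]])@R.T,np.full(4,z)],P);print(p.round(0).tolist())
    cv2.polylines(im,[p.astype(np.int32)],True,(0,255,0),1)
for c,z,rr in(((648,74.4),88,26),((627.6,-76.4),92,26),((516.2,77.1),66,25.5)):
    b=np.linspace(0,6.28,50);p=proj(f,np.c_[c[0]+rr*np.cos(b),c[1]+rr*np.sin(b),0*b+z],P);cv2.polylines(im,[p.astype(np.int32)],True,(0,255,0),1)
cv2.imwrite("pics/w1.png",im)
go(518.5,-58.5,34,8)
```

```text
[[0.14, 0.94, 0.3, 595.91], [-0.99, 0.13, 0.04, -47.9], [-0.0, -0.31, 0.95, 293.31], [0.0, 0.0, 0.0, 1.0]]
[[230.0, 148.0], [286.0, 148.0], [285.0, 201.0], [231.0, 201.0]]
[[222.0, 165.0], [294.0, 165.0], [291.0, 231.0], [224.0, 231.0]]
t 3.75 tcp [517.7 -59.2 150.4] yaw 7.94 q6 1.32 F [-0.6  0.8  0.3] op 0.996
shift cm [ 0.09 -0.07 11.64] turn -0.1 dist 11.6
```

View pics/w1.png

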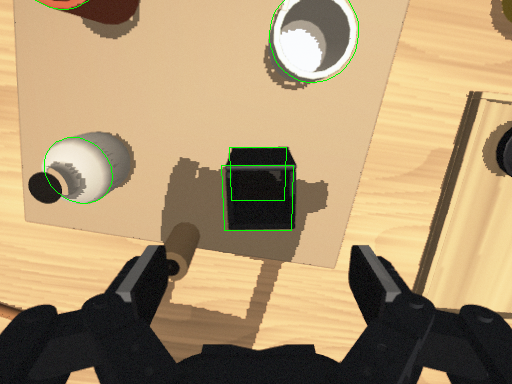

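>>> drive_tool(
  moves=[
    [0,[0.1,0,4],0],
    [0,[0.1,0,8],0],
    [0,[0.1,0,11.6],0],
    [0,[0.1,0,11.6],0],
    [0,[0.1,0,11.6],0],
    [0.6,[0.1,0,11.6],0],
    [0.6,[0.1,0,11.6],0],
    [0.6,[0.1,0,11.6],0],
    [0.6,[0.1,0,11.6],0],
  ],
)

```text
clock: 4.88
eef_pos: [519.6, -59.3, 35.7]
tcp_rot: [3.141, -0.002, 0.139]
contact_force: [-2.1, -1.3, 7.2]
opening: 0.579
```

>>> drive_tool(
  moves=[
    [0.6,[0,0,0],0],
    [0.6,[0,0,0],0],
    [0.6,[0,0,0],0],
    [0.6,[0,0,-2],0],
    [0.6,[0,0,-4],0],
    [0.6,[0,0,-4],0],
  ],
)

```text
clock: 5.62
eef_pos: [520.5, -59.4, 76.6]
tcp_rot: [3.14, -0.004, 0.139]
contact_force: [-0.0, -0.1, -1.3]
opening: 0.582
```

Run:
```python
from h import *
save(r.grab_frame("wrist"),"w2")
go(465,-302,150,3)
```

```text
t 5.67 tcp [519.8 -59.3  75.8] yaw 7.95 q6 1.32 F [ 0.2 -0.  -2.3] op 0.582
shift cm [-8.76 23.29 -7.42] turn 5.0 dist 26.0
```

View pics/w2.png

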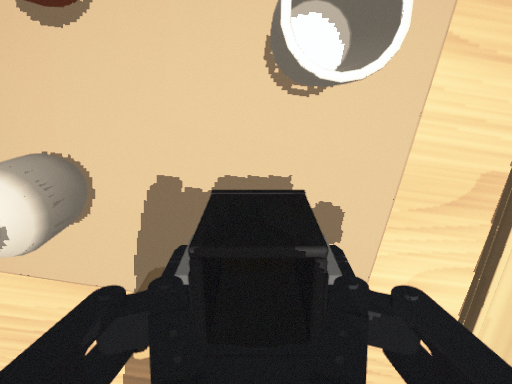

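>>> drive_tool(
  moves=[
    [0.6,[0,0,-4],0],
    [0.6,[0,0,-7.4],0],
    [0.6,[-2,5,-7.4],1],
    [0.6,[-4,10,-7.4],2],
    [0.6,[-6,16,-7.4],4],
    [0.6,[-8,21,-7.4],5],
    [0.6,[-8.8,23.3,-7.4],5],
    [0.6,[-8.8,23.3,-7.4],5],
    [0.6,[-8.8,23.3,-7.4],5],
  ],
)

```text
clock: 6.8
eef_pos: [464.2, -301.3, 148.8]
tcp_rot: [-3.141, -0.002, 0.051]
contact_force: [-0.2, -0.2, -1.5]
opening: 0.579
```

Run:
```python
from h import *
save(r.grab_frame("wrist"),"w3")
go(465,-302,34,3)
```

```text
t 6.85 tcp [ 464.5 -301.1  149.1] yaw 2.98 q6 0.94 F [ 0.1 -0.2 -1.7] op 0.586
shift cm [ 0.03  0.09 11.51] turn -0.0 dist 11.5
```

View pics/w3.png

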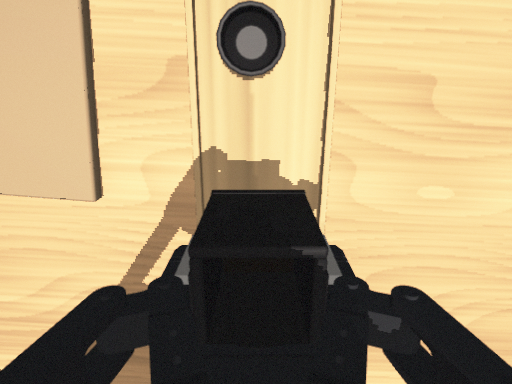

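>>> drive_tool(
  moves=[
    [0.6,[0,0,4],0],
    [0.6,[0,0,8],0],
    [0.6,[0,0.1,11],0],
    [0.6,[0,0.1,11.8],0],
    [0.6,[0,0.1,12.1],0],
    [0.6,[0,0.1,12.1],0],
  ],
)

```text
clock: 7.6
eef_pos: [465.5, -302.2, 29.0]
tcp_rot: [3.141, -0.003, 0.053]
contact_force: [-0.5, 0.1, -2.9]
opening: 0.583
```

>>> drive_tool(
  moves=[
    [0.6,[0,0,0.1],0],
    [0.6,[0,0,0.2],0],
    [0.6,[0,0,0.2],0],
  ],
)

```text
clock: 7.98
eef_pos: [465.6, -302.3, 27.3]
tcp_rot: [3.141, -0.003, 0.052]
contact_force: [0.5, 0.2, -2.0]
opening: 0.581
```

>>> drive_tool(
  moves=[
    [0.6,[0,0,0.1],0],
    [0.6,[0,0,0.1],0],
    [0.6,[0,0,0.2],0],
    [0.6,[0,0,0.2],0],
  ],
)

```text
clock: 8.48
eef_pos: [465.7, -302.3, 25.7]
tcp_rot: [3.141, -0.003, 0.052]
contact_force: [-1.0, 0.3, 4.2]
opening: 0.58
```

>>> drive_tool(
  moves=[
    [0.5,[0,0,0],0],
    [0.4,[0,0,0],0],
    [0.2,[0,0,0],0],
    [0.15,[0,0,0],0],
    [0.15,[0,0,0],0],
    [0.15,[0,0,-3],0],
    [0.15,[0,0,-7],0],
    [0.15,[0,0,-12.5],0],
    [0.15,[0,0,-12.5],0],
    [0.15,[0,0,-12.5],0],
  ],
)

```text
clock: 9.72
eef_pos: [465.0, -302.1, 150.5]
tcp_rot: [3.141, -0.003, 0.052]
contact_force: [0.1, -0.6, -1.0]
opening: 0.85
```

Run:
```python
from h import *
save(r.grab_frame("wrist"),"w4")
go(627.6,-76.4,150,27)
```

```text
t 9.78 tcp [ 464.5 -301.8  149.7] yaw 3.0 q6 0.94 F [ 0.5  0.4 -1.6] op 0.852
shift cm [ 1.746e+01 -2.165e+01  1.000e-02] turn -24.0 dist 27.8
```

View pics/w4.png

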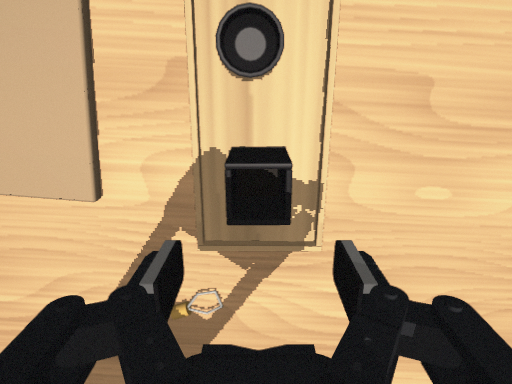

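>>> drive_tool(
  moves=[
    [0,[3.5,-4.5,0],-8],
    [0,[7,-9,0],-16],
    [0,[11,-13.5,0],-24],
    [0,[14.5,-18,0],-24],
    [0,[17.5,-21.6,0],-24],
    [0,[17.5,-21.6,0],-24],
    [0,[17.5,-21.6,0],-24],
    [0,[17.5,-21.6,0],-24],
  ],
)

```text
clock: 10.78
eef_pos: [626.9, -78.0, 149.4]
tcp_rot: [3.141, -0.001, 0.47]
contact_force: [-0.0, -0.5, 0.3]
opening: 1.002
```

Run:
```python
from h import *
s=r.sense();f=r.grab_frame("wrist")
T=np.eye(4);T[:3,:3]=Ro.from_euler("xyz",s["tcp_rot"]).as_matrix();T[:3,3]=s["eef_pos"]
P=T@np.array(f["hand_eye"])
im=f["color"][:,:,::-1].copy()
b=np.linspace(0,6.28,50)
c=(627.6,-76.4)
for z,rr in((92,26),(16,26)):
    p=proj(f,np.c_[c[0]+rr*np.cos(b),c[1]+rr*np.sin(b),0*b+z],P);cv2.polylines(im,[p.astype(np.int32)],True,(0,255,0),1)
cv2.imwrite("pics/w5.png",im)
go(627.6,-76.4,34,27)
```

```text
t 10.82 tcp [627.1 -78.  149.7] yaw 26.92 q6 0.97 F [-0.   0.5  0.3] op 1.0
shift cm [ 0.11 -0.13 11.57] turn -0.1 dist 11.6
```

View pics/w5.png

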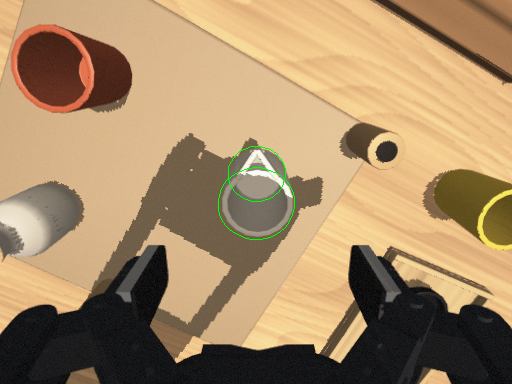

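>>> drive_tool(
  moves=[
    [0,[0.1,-0.1,4],0],
    [0,[0.1,-0.1,8],0],
    [0,[0.1,-0.1,11.6],0],
    [0,[0.1,-0.1,11.6],0],
    [0,[0.1,-0.1,11.6],0],
    [0.6,[0.1,-0.1,11.6],0],
    [0.6,[0.1,-0.1,11.6],0],
    [0.6,[0.1,-0.1,11.6],0],
    [0.6,[0.1,-0.1,11.6],0],
    [0.6,[0.1,-0.1,11.6],0],
    [0.6,[0.1,-0.1,11.6],0],
  ],
)

```text
clock: 12.2
eef_pos: [628.4, -76.8, 35.2]
tcp_rot: [3.14, -0.002, 0.47]
contact_force: [-2.2, 0.9, 7.4]
opening: 0.585
```

>>> drive_tool(
  moves=[
    [0.6,[0,0,-2],0],
    [0.6,[0,0,-5],0],
    [0.6,[0,0,-9],0],
    [0.6,[0,0,-12],0],
    [0.6,[0,0,-12],0],
    [0.6,[0,0,-12],0],
  ],
)

```text
clock: 12.95
eef_pos: [627.6, -76.7, 155.1]
tcp_rot: [3.14, -0.002, 0.47]
contact_force: [0.3, -0.2, -1.0]
opening: 0.584
```

Run:
```python
from h import *
go(562,392,155,10)
```

```text
t 12.95 tcp [627.6 -76.7 155.1] yaw 26.93 q6 0.98 F [ 0.3 -0.2 -1. ] op 0.584
shift cm [ 1.538e+01 -4.476e+01 -2.000e-02] turn 16.9 dist 47.3
```

>>> drive_tool(
  moves=[
    [0.6,[1.2,-3.5,0],1],
    [0.6,[3,-9,0],4],
    [0.6,[5,-14.5,0],7],
    [0.6,[7,-20,0],10],
    [0.6,[9,-26,0],13],
    [0.6,[11,-32,0],15],
    [0.6,[13,-38,0],17],
    [0.6,[14.6,-42.5,0],17],
    [0.6,[15.4,-44.8,0],17],
    [0.6,[15.4,-44.8,0],17],
    [0.6,[15.4,-44.8,0],17],
  ],
)

```text
clock: 14.32
eef_pos: [561.8, 391.1, 153.9]
tcp_rot: [3.14, -0.001, 0.173]
contact_force: [0.6, 0.4, -0.6]
opening: 0.582
```

Run:
```python
from h import *
save(r.grab_frame("wrist"),"w6")
go(562,392,34,10)
```

```text
t 14.38 tcp [562.1 390.8 154.2] yaw 9.87 q6 2.01 F [-0.2  0.1 -1.3] op 0.58
shift cm [-0.   -0.14 12.02] turn -0.1 dist 12.0
```

View pics/w6.png

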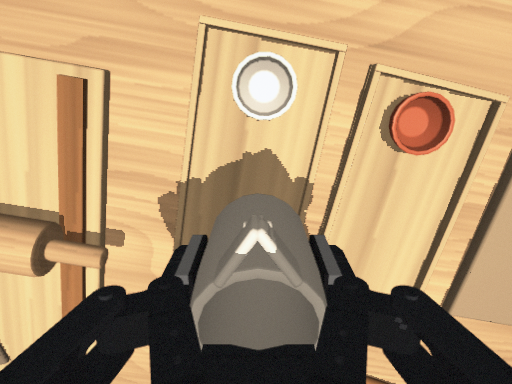

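>>> drive_tool(
  moves=[
    [0.6,[0,-0.1,4],0],
    [0.6,[0,-0.1,8],0],
    [0.6,[0,-0.1,11],0],
    [0.6,[0,-0.1,12.2],0],
    [0.6,[0,-0.1,12.6],0],
    [0.6,[0,-0.1,12.6],0],
  ],
)

```text
clock: 15.12
eef_pos: [562.9, 391.7, 29.2]
tcp_rot: [3.14, -0.003, 0.172]
contact_force: [0.2, -0.1, -1.0]
opening: 0.582
```

>>> drive_tool(
  moves=[
    [0.6,[0,0,0.1],0],
    [0.6,[0,0,0.2],0],
    [0.6,[0,0,0.2],0],
  ],
)

```text
clock: 15.5
eef_pos: [563.0, 391.9, 27.6]
tcp_rot: [3.141, -0.003, 0.172]
contact_force: [0.1, 0.0, -2.0]
opening: 0.581
```

>>> drive_tool(
  moves=[
    [0.6,[0,0,0.1],0],
    [0.6,[0,0,0.2],0],
    [0.6,[0,0,0.2],0],
  ],
)

```text
clock: 15.88
eef_pos: [562.9, 391.8, 25.4]
tcp_rot: [3.141, -0.003, 0.172]
contact_force: [0.3, 0.1, -0.8]
opening: 0.586
```

>>> drive_tool(
  moves=[
    [0.6,[0,0,0.1],0],
    [0.6,[0,0,0.1],0],
    [0.6,[0,0,0.1],0],
  ],
)

```text
clock: 16.25
eef_pos: [562.9, 391.8, 25.3]
tcp_rot: [3.141, -0.003, 0.172]
contact_force: [-2.6, -1.7, 6.6]
opening: 0.58
```

Contact. Release.

>>> drive_tool(
  moves=[
    [0.5,[0,0,0],0],
    [0.4,[0,0,0],0],
    [0.2,[0,0,0],0],
    [0.15,[0,0,0],0],
    [0.15,[0,0,0],0],
    [0.15,[0,0,-3],0],
    [0.15,[0,0,-7],0],
    [0.15,[0,0,-12.5],0],
    [0.15,[0,0,-12.5],0],
    [0.15,[0,0,-12.5],0],
  ],
)

```text
clock: 17.5
eef_pos: [562.4, 391.8, 150.2]
tcp_rot: [3.141, -0.003, 0.172]
contact_force: [-0.7, -0.8, -0.4]
opening: 0.853
```

Run:
```python
from h import *
save(r.grab_frame("wrist"),"w7")
go(516.2,77.1,150,10)
```

```text
t 17.55 tcp [561.9 391.5 149.2] yaw 9.85 q6 2.01 F [ 0.  -0.3  0.5] op 0.853
shift cm [-9.88 30.19 -0.04] turn -0.1 dist 31.8
```

View pics/w7.png

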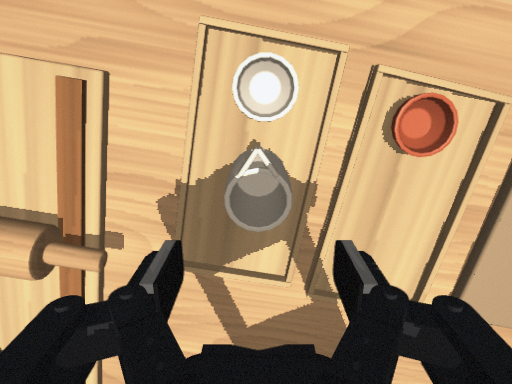

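>>> drive_tool(
  moves=[
    [0,[-2,6,0],0],
    [0,[-4,12,0],0],
    [0,[-6,18,0],0],
    [0,[-8,24,0],0],
    [0,[-9.9,30.2,0],0],
    [0,[-9.9,30.2,0],0],
    [0,[-9.9,30.2,0],0],
    [0,[-9.9,30.2,0],0],
    [0,[-9.9,30.2,0],0],
  ],
)

```text
clock: 18.68
eef_pos: [516.1, 78.1, 149.3]
tcp_rot: [3.14, -0.001, 0.174]
contact_force: [-0.3, -0.5, -0.0]
opening: 0.998
```

Run:
```python
from h import *
s=r.sense();f=r.grab_frame("wrist")
T=np.eye(4);T[:3,:3]=Ro.from_euler("xyz",s["tcp_rot"]).as_matrix();T[:3,3]=s["eef_pos"]
P=T@np.array(f["hand_eye"])
im=f["color"][:,:,::-1].copy()
b=np.linspace(0,6.28,50)
c=(516.2,77.1)
for z,rr in((66,25.5),(104,14.5)):
    p=proj(f,np.c_[c[0]+rr*np.cos(b),c[1]+rr*np.sin(b),0*b+z],P);cv2.polylines(im,[p.astype(np.int32)],True,(0,255,0),1)
cv2.imwrite("pics/w8.png",im)
go(516.2,77.1,34.5,10)
```

```text
t 18.73 tcp [516.1  78.  149.4] yaw 9.95 q6 1.55 F [-0.5  0.3 -0.3] op 1.0
shift cm [-0.02  0.07 11.49] turn -0.1 dist 11.5
```

View pics/w8.png

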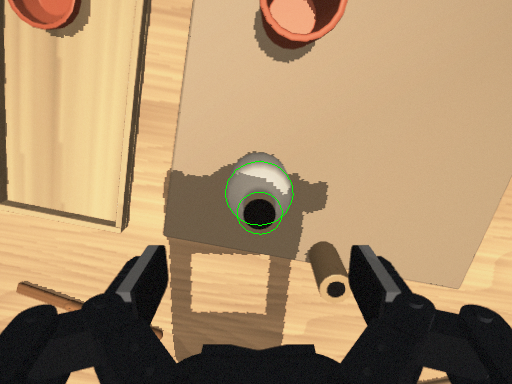

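>>> drive_tool(
  moves=[
    [0,[0,0.1,4],0],
    [0,[0,0.1,8],0],
    [0,[0,0.1,10.5],0],
    [0,[0,0.1,11.4],0],
    [0,[0,0.1,11.4],0],
    [0,[0,0.1,11.4],0],
  ],
)

```text
clock: 19.48
eef_pos: [517.3, 77.2, 36.4]
tcp_rot: [3.14, -0.003, 0.174]
contact_force: [-0.3, 0.0, 0.2]
opening: 1.0
```

>>> drive_tool(
  moves=[
    [0.6,[0,0,0],0],
    [0.6,[0,0,0],0],
    [0.6,[0,0,0],0],
    [0.6,[0,0,0],0],
    [0.6,[0,0,0],0],
    [0.6,[0,0,0],0],
  ],
)

```text
clock: 20.23
eef_pos: [517.8, 77.2, 37.3]
tcp_rot: [3.14, -0.004, 0.174]
contact_force: [-1.1, 0.2, 7.4]
opening: 0.578
```

>>> drive_tool(
  moves=[
    [0.6,[0,0,-2],0],
    [0.6,[0,0,-5],0],
    [0.6,[0,0,-9],0],
    [0.6,[0,0,-12],0],
    [0.6,[0,0,-12],0],
    [0.6,[0,0,-12],0],
  ],
)

```text
clock: 20.98
eef_pos: [516.7, 77.2, 156.5]
tcp_rot: [3.14, -0.003, 0.174]
contact_force: [-0.1, -0.8, -1.2]
opening: 0.578
```

Run:
```python
from h import *
save(r.grab_frame("wrist"),"w9")
go(493,394,155,3)
```

```text
t 21.02 tcp [516.4  77.2 156.1] yaw 9.96 q6 1.54 F [-0.6  0.4 -2. ] op 0.581
shift cm [  3.17 -31.61   0.06] turn 7.0 dist 31.8
```

View pics/w9.png

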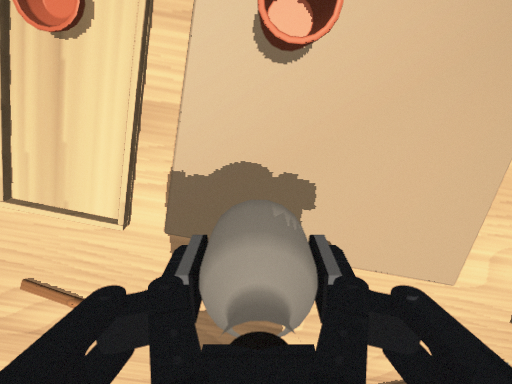

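>>> drive_tool(
  moves=[
    [0.6,[0.4,-3.5,0],1],
    [0.6,[1,-9,0],2],
    [0.6,[1.5,-14.5,0],4],
    [0.6,[2,-20,0],6],
    [0.6,[2.6,-26,0],7],
    [0.6,[3,-30,0],7],
    [0.6,[3.2,-31.6,0],7],
    [0.6,[3.2,-31.6,0],7],
    [0.6,[3.2,-31.6,0],7],
  ],
)

```text
clock: 22.15
eef_pos: [493.2, 392.4, 155.0]
tcp_rot: [3.139, -0.002, 0.051]
contact_force: [-0.1, -0.8, -2.1]
opening: 0.583
```

Run:
```python
from h import *
save(r.grab_frame("wrist"),"w10")
go(493,394,30,3)
```

```text
t 22.2 tcp [493.3 392.3 155.3] yaw 2.89 q6 2.19 F [ 0.1 -0.3 -1.7] op 0.577
shift cm [-0.05 -0.2  12.53] turn -0.1 dist 12.5
```

View pics/w10.png

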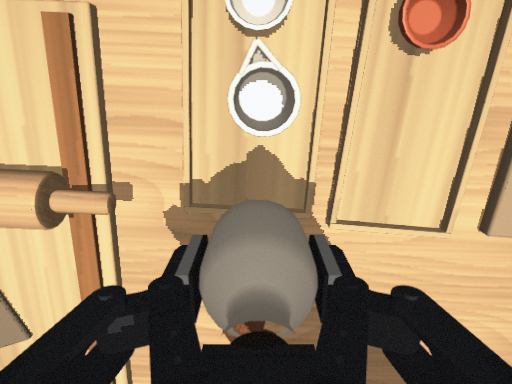

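>>> drive_tool(
  moves=[
    [0.6,[0,-0.2,4],0],
    [0.6,[0,-0.2,8],0],
    [0.6,[0,-0.2,11],0],
    [0.6,[0,-0.2,12.2],0],
    [0.6,[0,-0.2,12.5],0],
    [0.6,[0,-0.2,12.5],0],
  ],
)

```text
clock: 22.95
eef_pos: [494.2, 394.3, 31.3]
tcp_rot: [3.14, -0.003, 0.05]
contact_force: [-0.7, 0.2, -0.1]
opening: 0.583
```

>>> drive_tool(
  moves=[
    [0.6,[0,0,0.1],0],
    [0.6,[0,0,0.2],0],
    [0.6,[0,0,0.2],0],
  ],
)

```text
clock: 23.32
eef_pos: [494.3, 394.4, 29.6]
tcp_rot: [3.14, -0.003, 0.05]
contact_force: [-0.5, 0.0, -1.5]
opening: 0.583
```

>>> drive_tool(
  moves=[
    [0.6,[0,0,0.1],0],
    [0.6,[0,0,0.2],0],
    [0.6,[0,0,0.2],0],
  ],
)

```text
clock: 23.7
eef_pos: [494.2, 394.3, 27.5]
tcp_rot: [3.14, -0.003, 0.05]
contact_force: [0.2, 0.2, -1.5]
opening: 0.579
```

>>> drive_tool(
  moves=[
    [0.6,[0,0,0.1],0],
    [0.6,[0,0,0.1],0],
    [0.6,[0,0,0.1],0],
  ],
)

```text
clock: 24.08
eef_pos: [494.3, 394.4, 27.3]
tcp_rot: [3.14, -0.003, 0.05]
contact_force: [-2.6, -2.3, 7.0]
opening: 0.578
```

>>> drive_tool(
  moves=[
    [0.5,[0,0,0],0],
    [0.4,[0,0,0],0],
    [0.2,[0,0,0],0],
    [0.15,[0,0,0],0],
    [0.15,[0,0,0],0],
    [0.15,[0,0,-3],0],
    [0.15,[0,0,-7],0],
    [0.15,[0,0,-12.5],0],
    [0.15,[0,0,-12.5],0],
    [0.15,[0,0,-12.5],0],
  ],
)

```text
clock: 25.32
eef_pos: [493.6, 394.3, 152.0]
tcp_rot: [3.14, -0.003, 0.05]
contact_force: [0.3, 0.7, -0.4]
opening: 0.851
```

Run:
```python
from h import *
save(r.grab_frame("wrist"),"w11")
go(648,74,150,3)
```

```text
t 25.38 tcp [493.2 394.  151.2] yaw 2.88 q6 2.2 F [ 0.1 -0.4 -0.8] op 0.849
shift cm [13.86 32.74  0.22] turn -0.1 dist 35.5
```

View pics/w11.png

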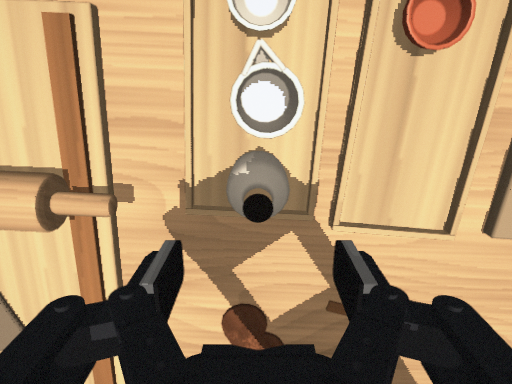

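>>> drive_tool(
  moves=[
    [0,[2,5,0],0],
    [0,[4,10,0],0],
    [0,[6.5,15.5,0],0],
    [0,[9,21,0],0],
    [0,[11,26,0],0],
    [0,[13,31,0],0],
    [0,[13.9,32.7,0],0],
    [0,[13.9,32.7,0],0],
    [0,[13.9,32.7,0],0],
    [0,[13.9,32.7,0],0],
  ],
)

```text
clock: 26.62
eef_pos: [647.8, 75.9, 152.0]
tcp_rot: [3.14, -0.001, 0.052]
contact_force: [0.5, 0.8, -0.6]
opening: 1.001
```

Run:
```python
from h import *
s=r.sense();f=r.grab_frame("wrist")
T=np.eye(4);T[:3,:3]=Ro.from_euler("xyz",s["tcp_rot"]).as_matrix();T[:3,3]=s["eef_pos"]
P=T@np.array(f["hand_eye"])
im=f["color"][:,:,::-1].copy()
b=np.linspace(0,6.28,50)
c=(648,74.4)
for z,rr in((88,26),(16,22.5)):
    p=proj(f,np.c_[c[0]+rr*np.cos(b),c[1]+rr*np.sin(b),0*b+z],P);cv2.polylines(im,[p.astype(np.int32)],True,(0,255,0),1)
cv2.imwrite("pics/w12.png",im)
go(648,74,34,3)
```

```text
t 26.68 tcp [647.9  75.7 152.1] yaw 2.97 q6 1.64 F [ 0.7 -0.5 -0.4] op 1.004
shift cm [-0.02  0.15 11.81] turn -0.0 dist 11.8
```

View pics/w12.png

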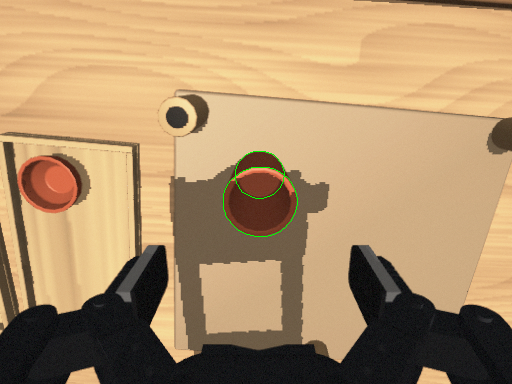

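>>> drive_tool(
  moves=[
    [0,[0,0.15,4],0],
    [0,[0,0.15,8],0],
    [0,[0,0.15,10.5],0],
    [0,[0,0.15,11.8],0],
    [0,[0,0.15,11.8],0],
    [0,[0,0.15,11.8],0],
  ],
)

```text
clock: 27.42
eef_pos: [649.0, 74.3, 35.3]
tcp_rot: [3.14, -0.003, 0.052]
contact_force: [0.0, 0.0, 0.2]
opening: 0.993
```

>>> drive_tool(
  moves=[
    [0.6,[0,0,0],0],
    [0.6,[0,0,0],0],
    [0.6,[0,0,0],0],
    [0.6,[0,0,0],0],
    [0.6,[0,0,0],0],
    [0.6,[0,0,0],0],
  ],
)

```text
clock: 28.18
eef_pos: [649.8, 74.4, 36.5]
tcp_rot: [3.14, -0.005, 0.052]
contact_force: [0.2, 1.4, 5.1]
opening: 0.597
```

>>> drive_tool(
  moves=[
    [0.6,[0,0,-2],0],
    [0.6,[0,0,-5],0],
    [0.6,[0,0,-9],0],
    [0.6,[0,0,-12],0],
    [0.6,[0,0,-12],0],
    [0.6,[0,0,-12],0],
  ],
)

```text
clock: 28.92
eef_pos: [648.6, 74.5, 156.3]
tcp_rot: [3.14, -0.005, 0.052]
contact_force: [-0.2, -1.0, -1.3]
opening: 0.594
```

Run:
```python
from h import *
go(515,253,155,-2)
```

```text
t 28.93 tcp [648.6  74.5 156.3] yaw 2.98 q6 1.63 F [-0.2 -1.  -1.3] op 0.594
shift cm [-12.42 -18.52   0.03] turn 5.0 dist 22.3
```

>>> drive_tool(
  moves=[
    [0.6,[-2,-3,0],1],
    [0.6,[-5,-7.5,0],2],
    [0.6,[-8,-12,0],4],
    [0.6,[-10.5,-16,0],5],
    [0.6,[-12.2,-18.2,0],5],
    [0.6,[-12.4,-18.5,0],5],
    [0.6,[-12.4,-18.5,0],5],
    [0.6,[-12.4,-18.5,0],5],
  ],
)

```text
clock: 29.92
eef_pos: [515.6, 252.0, 155.0]
tcp_rot: [3.14, -0.004, -0.036]
contact_force: [0.6, -0.7, -2.1]
opening: 0.596
```

Run:
```python
from h import *
save(r.grab_frame("wrist"),"w13")
go(515,253,30,-2)
```

```text
t 29.98 tcp [515.7 252.  155.1] yaw -2.09 q6 2.06 F [-0.4  0.  -1.1] op 0.591
shift cm [-0.13 -0.12 12.51] turn -0.1 dist 12.5
```

View pics/w13.png

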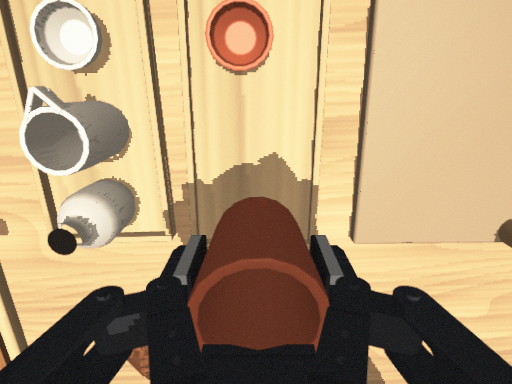

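>>> drive_tool(
  moves=[
    [0.6,[0,-0.1,4],0],
    [0.6,[0,-0.1,8],0],
    [0.6,[0,-0.1,11],0],
    [0.6,[0,-0.1,12.2],0],
    [0.6,[0,-0.1,12.6],0],
    [0.6,[0,-0.1,12.6],0],
  ],
)

```text
clock: 30.72
eef_pos: [517.0, 252.9, 29.8]
tcp_rot: [3.14, -0.005, -0.037]
contact_force: [-0.5, 0.3, -0.6]
opening: 0.599
```

>>> drive_tool(
  moves=[
    [0.6,[0,0,0.1],0],
    [0.6,[0,0,0.2],0],
    [0.6,[0,0,0.2],0],
  ],
)

```text
clock: 31.1
eef_pos: [517.1, 253.0, 28.1]
tcp_rot: [3.141, -0.006, -0.037]
contact_force: [-1.4, 1.2, -1.1]
opening: 0.593
```

>>> drive_tool(
  moves=[
    [0.6,[0,0,0.1],0],
    [0.6,[0,0,0.1],0],
    [0.6,[0,0,0.1],0],
  ],
)

```text
clock: 31.48
eef_pos: [517.1, 253.0, 27.1]
tcp_rot: [3.141, -0.006, -0.037]
contact_force: [0.5, 0.5, -1.4]
opening: 0.595
```

>>> drive_tool(
  moves=[
    [0.6,[0,0,0.1],0],
    [0.6,[0,0,0.1],0],
    [0.6,[0,0,0.1],0],
  ],
)

```text
clock: 31.85
eef_pos: [517.4, 253.1, 26.5]
tcp_rot: [3.141, -0.006, -0.037]
contact_force: [-1.2, 0.1, 5.3]
opening: 0.593
```

>>> drive_tool(
  moves=[
    [0.6,[0,0,0.1],0],
    [0.6,[0,0,0.1],0],
    [0.6,[0,0,0.1],0],
  ],
)

```text
clock: 32.22
eef_pos: [517.5, 253.1, 26.4]
tcp_rot: [3.141, -0.007, -0.037]
contact_force: [-3.5, -1.8, 12.9]
opening: 0.594
```

Contact. Release, then retreat.

>>> drive_tool(
  moves=[
    [0.5,[0,0,-0.1],0],
    [0.4,[0,0,-0.1],0],
    [0.2,[0,0,-0.1],0],
    [0.15,[0,0,-0.1],0],
    [0.15,[0,0,-0.1],0],
    [0.15,[0,0,-3],0],
    [0.15,[0,0,-7],0],
    [0.15,[0,0,-12.5],0],
    [0.15,[0,0,-12.5],0],
    [0.15,[0,0,-12.5],0],
  ],
)

```text
clock: 33.48
eef_pos: [516.4, 253.1, 151.2]
tcp_rot: [3.141, -0.007, -0.037]
contact_force: [0.0, 0.8, -0.8]
opening: 0.847
```

>>> drive_tool(
  moves=[
    [0,[-3,6,-4],0],
    [0,[-6,12,-8],0],
    [0,[-9,17,-12],0],
    [0,[-10,22,-14],0],
    [0,[-10,25,-15],0],
    [0,[-10,25,-15],0],
    [0,[-10,25,-15],0],
    [0,[-10,25,-15],0],
  ],
)

```text
clock: 34.48
eef_pos: [406.1, 8.0, 299.5]
tcp_rot: [3.141, -0.004, -0.035]
contact_force: [1.0, -0.3, 1.0]
opening: 0.999
```

Run:
```python
from h import *
for c in("scene","top"): f=r.grab_frame(c); save(f,c+"_end",s=1.5)
save(r.grab_frame("top"),"l_end",(85,145,205,260),5.2)
print(r.sense()["clock"])
```

```text
34.625
```

View pics/scene_end.png

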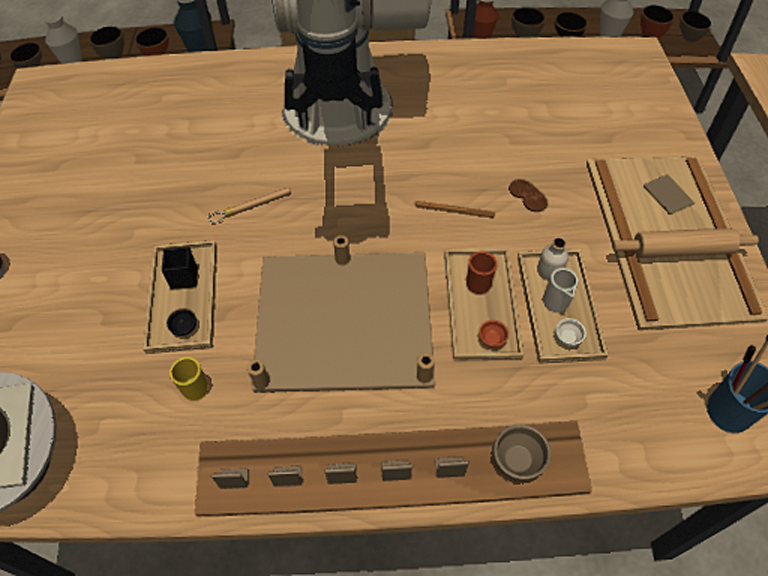

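View pics/top_end.png

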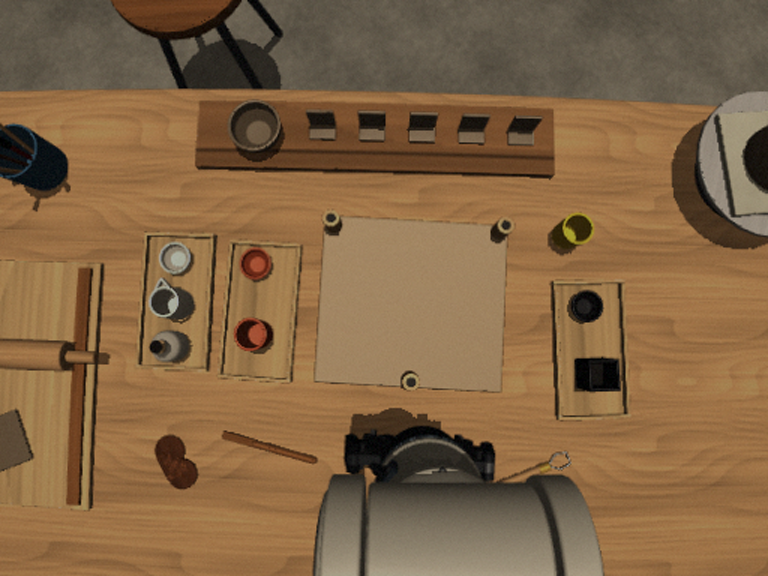

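View pics/l_end.png

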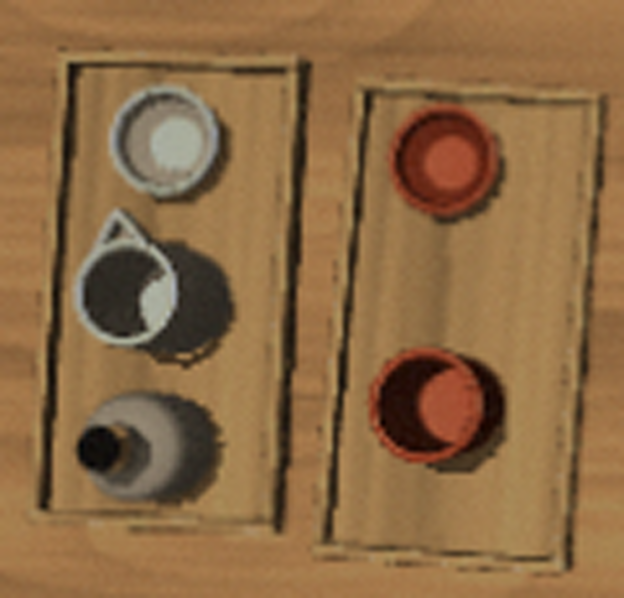

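```bash
python3 -c "
from rig import r
print(r.sign_off())"
```

```text
the job is handed in; nothing more can be done
None
```

I placed all four pots in the trays that hold the matching dish and handed the job in at about 35 s of the 133 s allowed. It reported no verdict.

- **Placements:** the black planter is in the black tray, the red beaker in the terracotta tray, and the jug and vase in the white tray. I left the yellow beaker look-alike where it was. I lowered each pot until the wrist force showed it had touched the tray floor, then let go.
- **Last checks:** the final scene and top pictures show all four pots upright inside the walls. In the white tray there are clear gaps between dish, jug and vase. The dishes sit at the same pixels as at the start, and the gripper is open and clear.
- **Disagreements and limits:** the network's point estimates from the two cameras differed by up to about 5 mm from each ray. I took positions from rim circles and corners in the top picture instead. Overlaying these on the wrist pictures showed errors of about 2 mm or less. No check failed. The final checks were by eye from the pictures, not a fresh measurement of each pot's pose.

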